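# Empty the specimen tray and hold it home in the corner stops

### The arm

A 6-joint arm with a two-finger parallel gripper is mounted at the origin on the work surface. World frame = base frame: x ahead of the robot, y to its left, z up, the work surface at z = 0. Lengths are in m, angles in rad, forces in N, time in s.
With the tool pointing down it reaches from about 0.35 to 0.775 m from the base axis. Payload 7.3 kg.
Tool frame: the origin (TCP) lies at the centre of the arm's flange, where the gripper is bolted on; the fingertips stand 178 mm ahead of it and the grasp point (between the pads) lies 159 mm ahead of it; z points along the fingers, y is the line along which they close (so a half turn about z gives the same grasp; the last joint's range is limited). The gripper opens to 92 mm and grips with 3 to 60 N. Pads are 19 mm wide; open, the fingers measure 130 mm over their backs; the gripper's body (75 mm by 190 mm) begins 47 mm behind the grasp point.
Start: joints at [-1.296, 0.342, 1.524, -0, 1.275, -0.146], TCP at [0.214, -0.479, 0.405] pointing down, gripper open.
Joint ranges: [-2.53, 2.53], [-0.77, 2.02], [0.04, 2.7], [-1, 4.14], [0.28, 2.66], [-3.11, 3.11]. Speed limits (rad/s): [2.57, 2.57, 3.14, 3.14, 3.14, 3.14].

### API

Orientations are given as [roll, pitch, yaw] about the fixed x, y, z axes, in that order (R = Rz(yaw) Ry(pitch) Rx(roll)).
In Python, from cell import telemetry, vision, ticket gives the robot as it stands.
- The arm moves only by the shell command python3 -m crank 'ROWS' [FORCE]. ROWS is JSON, a list of rows, each a list of 5 numbers: the gripper command: -1 is shut, 1 is fully open, values between are in proportion, then the shift along the tool's x, y, z in mm, then the turn about the tool's z in rad. In form: [[fingers, dx, dy, dz, roll], ...]. A call has 1 to 12 rows; each row is the pose to reach, as a shift and turn from the pose commanded when the call began, along the tool's axes at that moment; what a row does not reach only later rows make up. A row lasts 1/12 s, in which the tool goes at most 41.7 mm and 7.16 degrees, less where a joint would pass 70% of its speed; a pose out of reach is approached as far as the arm can. A call with a gripper value outside its range is refused whole. The fingers move at their own pace and stop on an object; FORCE is the grip in N (left out, the last holds). Time passes only in rows, so rows that repeat a pose let the fingers close. It gives the time, the measured TCP pose, the force, the opening and the grip force at its end, in the units of the state.
- telemetry.observe(): the state, without advancing time (a new reading comes with each control period).
- vision.read_camera(name): name is "scene" or "top"; returns (picture, depth): 400x640x3 uint8, red, green, blue; 400x640 float32, m along the optical axis (not along the pixel's ray), 0 where there is no reading.
- vision.get_calibration(name): a dict with "camera_matrix" (3x3 intrinsics, pixels), "dist" ([k1, k2, p1, p2, k3] as OpenCV has them; the pictures are not rectified), "rvec" (rotation vector, rad) and "tvec" (3), from world to camera coordinates, as OpenCV has them. Camera axes: x right, y down, z forward; pixel columns grow to the right and rows downward; lengths in m; the calibration is good to about 2 mm. A picture is of the moment at which its call begins. get_calibration takes no time and is no camera call.
- ticket.hand_in(): hands the job in; it is judged then, once.
The state is a dict: "time": time; "qpos": joint angles; "qvel": joint speeds; "joint_efforts": joint torques, N m; "tool_pos": TCP position; "tool_rot": TCP orientation; "contact_force": force on the tool from outside, world axes, zero at the start; "torque": the same for the moment, N m; "opening": finger opening in m; "grip_force": force on a finger pad.
Only numpy, scipy, OpenCV 4.12 (cv2) and the standard library are available. Lean on these libraries where they do the work, as an engineer would, in place of code of your own. Each camera call takes 0.05 s, during which the arm holds its last target. There are 200 camera calls.

### The job

Lift the aluminium specimen tray with the four tested rubber buttons on it and tip all four off its open end into the grey bin. Then lay the empty tray flat on the fixture's plate and press it firmly and fully home in the corner, its closed end flush against the end stop and its long side flush against the side stop, and finish while still holding it pressed against both stops, so that the gauge can be zeroed on it. Do not knock the other things on the bench out of place.

Things in the scene. Friction and masses are not known exactly. Their poses are not given: they have to be found in the camera images.
- tray: Loose plain aluminium tray, about 0.3 kg, 130 mm (x) by 92 mm (y), floor 4 mm thick. Walls 4 mm thick, 16 mm tall from the underside, along both long sides (outer faces y = +-46 mm) and the closed end (outer face x = +65); the end at x = -65 is open, no wall. Origin: centre of underside, z up. Starts flat on the bench, open end roughly towards the robot (yaw near 0).
- fin_top (a point): Centre of the top edge of the tray's grip fin, 56 mm above the underside, over the tray's centre; axes as the tray's. The fin is 64 mm long (x), 12 mm thick (y), rises from the floor's middle line and splits the floor into two 36 mm lanes. Take it from above across its 12 mm; fingertips 19 mm or more above the tray's underside clear its walls and the buttons.
- closed_end (a point): Centre of the tray's closed end: outer face of the end wall, 8 mm above the underside (tray x = +65, y = 0 mm). This end goes against the end stop.
- bin: Plain grey plastic open bin, fixed to the bench: 150 mm (x) by 170 mm (y), 70 mm tall, walls and floor 4 mm. Origin: centre of its underside, on the bench. Stands left or right of the tray, with the fixture on the other side.
- fixture: Corner fixture, fixed to the bench: cream base plate 165 mm (x) by 127 mm (y), 12 mm thick, its +x edge carrying the end stop and its +y edge the side stop, two rigid steel bars 20 mm tall above the plate that form a right-angled corner. Origin: centre of the plate's underside, on the bench.
- corner (a point): Inner corner, on the plate's top face (12 mm above the bench) where the two stops' faces meet; axes as the fixture's, z up. End stop's face: plane x = 0; side stop's face: plane y = 0; free space at negative x and y. Fully home, the tray's closed end (x = +65 face) is on the end stop and its y = +46 side on the side stop: its origin is at (-65, -46, 0) mm here, axes parallel.
- stop_end: The end stop: steel bar 15 mm (x) by 127 mm (y) by 20 mm tall. Origin: centre of its underside, 7.5 mm behind its contact face, which looks to -x; axes as the fixture's. A small dial gauge stands behind it, top 73 mm above the plate. Rubbing on the plate and on the other stop uses up part of a push: bear only lightly on the plate and push about 10 N each way.
- stop_side: The side stop: steel bar 150 mm (x) by 15 mm (y) by 20 mm tall, square to the end stop. Origin: centre of its underside, 7.5 mm behind its contact face, which looks to -y; axes as the fixture's.
- button1_center (a point): Centre of test button 1 of 4: black hard-rubber disc, 29 mm diameter, 12.5 mm thick, 12 g, lying flat in the tray's +y lane at the start. Buttons slide freely off the open end once the tray is tipped past about 35 degrees; 45 to 50 degrees empties it in about a second.
- button2_center (a point): Centre of test button 2 of 4: black hard-rubber disc, 29 mm diameter, 12.5 mm thick, 12 g, lying flat in the tray's +y lane at the start. Buttons slide freely off the open end once the tray is tipped past about 35 degrees; 45 to 50 degrees empties it in about a second.
- button3_center (a point): Centre of test button 3 of 4: black hard-rubber disc, 29 mm diameter, 12.5 mm thick, 12 g, lying flat in the tray's -y lane at the start. Buttons slide freely off the open end once the tray is tipped past about 35 degrees; 45 to 50 degrees empties it in about a second.
- button4_center (a point): Centre of test button 4 of 4: black hard-rubber disc, 29 mm diameter, 12.5 mm thick, 12 g, lying flat in the tray's -y lane at the start. Buttons slide freely off the open end once the tray is tipped past about 35 degrees; 45 to 50 degrees empties it in about a second.
- weight: Bystander: plain steel test weight, upright cylinder 52 mm diameter, 70 mm tall with its small knob. Origin: centre of underside.
- ref_block: Bystander: dark steel square block 50 x 50 x 16 mm, lying flat. Origin: centre of underside.
- slabs: Bystander: stack of three black rubber slabs, 70 x 50 x 18 mm in all. Origin: centre of underside.
- jar: Bystander: glass jar with white lid, 52 mm diameter, 70 mm tall. Origin: centre of underside.
- screwdriver: Bystander: screwdriver lying on the bench, along its x axis.
- collar: Bystander: steel ring 56 mm outside, 34 mm inside, 18 mm tall. Origin: centre of underside.
- dish: Bystander: white ceramic dish 80 mm wide, 22 mm tall. Origin: centre of underside.

How it is judged:
On the way, in this order (a step that is already met when the one before it is completed fails the run):
1. the tray is lifted clear of the bench, fairly level, with all four buttons on it (height (world z) of tray above 0.04 m and angle between tray's own z axis and vertical below 0.3 rad and x of button1_center in the frame of tray between -0.07 and 0.07 m and y of button1_center in the frame of tray between -0.05 and 0.05 m and z of button1_center in the frame of tray between 0 and 0.03 m and x of button2_center in the frame of tray between -0.07 and 0.07 m and y of button2_center in the frame of tray between -0.05 and 0.05 m and z of button2_center in the frame of tray between 0 and 0.03 m and x of button3_center in the frame of tray between -0.07 and 0.07 m and y of button3_center in the frame of tray between -0.05 and 0.05 m and z of button3_center in the frame of tray between 0 and 0.03 m and x of button4_center in the frame of tray between -0.07 and 0.07 m and y of button4_center in the frame of tray between -0.05 and 0.05 m and z of button4_center in the frame of tray between 0 and 0.03 m), for 0.1 s.
2. the tray is tipped at the bin (angle between tray's own z axis and vertical above 0.4 rad and height (world z) of tray above 0.04 m and horizontal distance between tray and bin below 0.22 m).
3. all four buttons are in the bin (x of button1_center in the frame of bin between -0.073 and 0.073 m and y of button1_center in the frame of bin between -0.083 and 0.083 m and z of button1_center in the frame of bin between 0 and 0.065 m and x of button2_center in the frame of bin between -0.073 and 0.073 m and y of button2_center in the frame of bin between -0.083 and 0.083 m and z of button2_center in the frame of bin between 0 and 0.065 m and x of button3_center in the frame of bin between -0.073 and 0.073 m and y of button3_center in the frame of bin between -0.083 and 0.083 m and z of button3_center in the frame of bin between 0 and 0.065 m and x of button4_center in the frame of bin between -0.073 and 0.073 m and y of button4_center in the frame of bin between -0.083 and 0.083 m and z of button4_center in the frame of bin between 0 and 0.065 m), for 0.2 s.
4. the tray is seated in the corner and pressed against both stops (x of closed_end in the frame of corner above -0.006 m and x of tray in the frame of corner between -0.069 and -0.061 m and y of tray in the frame of corner between -0.05 and -0.042 m and z of tray in the frame of corner between -0.004 and 0.004 m and angle between the x axis of tray and the x axis of corner, either way round below 0.06 rad and angle between the y axis of tray and the y axis of corner, either way round below 0.06 rad and angle between tray's own z axis and vertical below 0.05 rad and contact force between tray and stop_end above 1 N and contact force between tray and stop_side above 1 N and contact force between the fingers and tray above 1 N), for 0.2 s.
At the end, for the whole second after the job is handed in: All four buttons in the bin; tray flat on the plate (within 4 mm, 0.05 rad), within 4 mm of the seated position in x and y, closed end at the end stop, square to the stops within 0.06 rad, pressing each stop with over 1 N and pushed by the fingers, all through the last second (all of step 3 and all of step 4); the arm keeps its last pose, push and grip.
It fails at once if a bystander is pushed more than 30 mm from its place (distance of any of weight, ref_block, slabs, jar, screwdriver, collar, dish from where it was at the start of the episode above 0.03 m).
It also fails if it takes over 72 s, if anything falls off the work surface, if the arm or the gripper's body presses on something with over 40 N, if the wrist force passes 120 N, or if a joint passes its speed limit or range.

## Working session

There is one attempt and no reset: what is moved stays moved. The work goes in short steps, Python scripts to look and compute and a shell command to move; the robot and the scene stay as the last step left them, time stands still between calls to the robot, and variables do not carry over. Pictures are saved under pics/ and viewed, at most 12 in all, crops included, and the job is handed in when it is done.

```bash
mkdir -p pics; ls; python3 - <<'E'
from cell import telemetry, vision
import cv2,numpy as np
for n in("scene","top"):
    p,d=vision.read_camera(n); cv2.imwrite(f"pics/{n}0.png",p[:,:,::-1]); np.savez(f"pics/{n}0.npz",p=p,d=d)
    c=vision.get_calibration(n);print(n,c)
print(telemetry.observe())
E
```

```text
pics
scene {'camera_matrix': array([[396.46013136,   0.        , 316.08536887],
       [  0.        , 396.46013136, 203.62084146],
       [  0.        ,   0.        ,   1.        ]]), 'dist': array([0.0018702, 0.       , 0.       , 0.       , 0.       ]), 'rvec': array([ 2.48109113,  0.92013153, -0.24114123]), 'tvec': array([-0.46240945, -0.32694164,  1.30158116])}
top {'camera_matrix': array([[486.93429861,   0.        , 324.80976154],
       [  0.        , 486.93429861, 199.83571541],
       [  0.        ,   0.        ,   1.        ]]), 'dist': array([-0.14598074,  0.        ,  0.        ,  0.        ,  0.        ]), 'rvec': array([ 2.1205811 , -2.17621333,  0.13465659]), 'tvec': array([0.01763267, 0.61452304, 1.66622976])}
{'time': 0.1, 'qpos': array([-1.29600181e+00,  3.42658333e-01,  1.52488680e+00, -2.42244345e-05,
        1.27539640e+00, -1.45977999e-01]), 'qvel': array([ 7.79155701e-04, -1.01611367e-03, -2.15759296e-03,  1.01424832e-03,
       -1.58603277e-03, -4.06962488e-06]), 'joint_efforts': array([ 2.15760556e-03, -4.32002449e+01, -2.44695926e+01,  7.19887996e-02,
        5.25960024e-02, -3.52438838e-05]), 'tool_pos': array([ 0.21444247, -0.47908769,  0.40412366]), 'tool_rot': array([-3.14025475e+00, -1.73289477e-04,  4.20779466e-01]), 'contact_force': array([0.60802278, 0.34851006, 0.33194574]), 'torque': array([ 0.02963724, -0.02810166, -0.02548943]), 'grip_force': 0.0, 'opening': 0.09166533699528716}
```

View pics/top0.png

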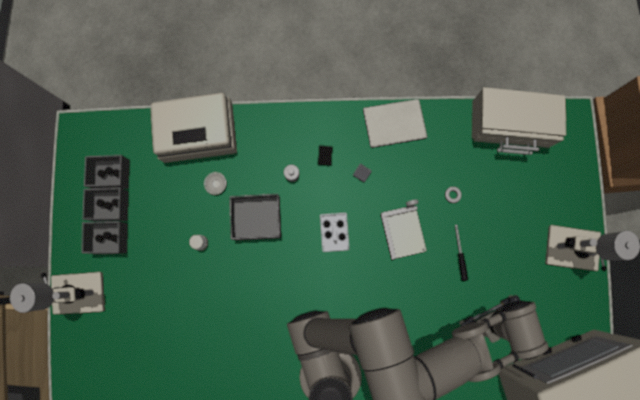

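View pics/scene0.png

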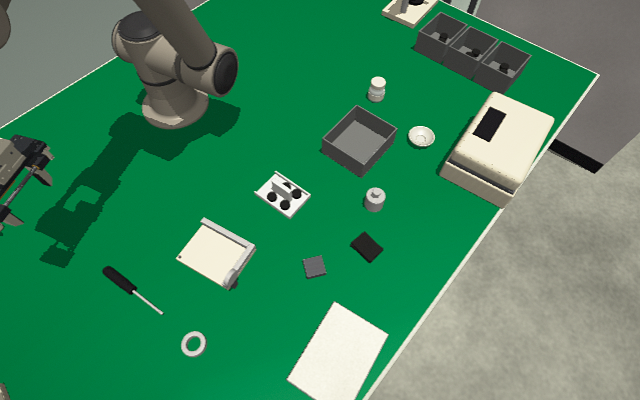

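The top view shows the bin at (256,217), the tray at (335,231), the fixture at (404,233), the weight at (291,172) and the jar at (198,242). The scene view shows the tray at (282,194), its fin, and the fixture at (217,253) with its stops at the upper right and lower right.

The rows can't pitch the tool, so I'll tip the tray about the pads by levering it on the bin rim.

```bash
cat > h.py <<'E'
import numpy as np,cv2
from cell import vision,telemetry
def cloud(n,p,d):
    """world xyz per pixel (from depth)"""
    c=vision.get_calibration(n);K=c["camera_matrix"];R,_=cv2.Rodrigues(c["rvec"])
    v,u=np.mgrid[0:400,0:640]
    q=cv2.undistortPoints(np.stack([u,v],-1).reshape(-1,1,2).astype(np.float64),K,c["dist"]).reshape(400,640,2)
    P=np.dstack([q,np.ones((400,640))])*d[...,None]
    return (P-c["tvec"])@R
def cast(n,uv,z):
    c=vision.get_calibration(n);R,_=cv2.Rodrigues(c["rvec"])
    q=cv2.undistortPoints(np.array(uv,float).reshape(-1,1,2),c["camera_matrix"],c["dist"]).reshape(-1,2)
    r=np.c_[q,np.ones(len(q))]@R; o=-R.T@c["tvec"]
    return (o+r*((z-o[2])/r[:,2])[:,None])[:,:2]
def rect(xy):
    (c,s,a)=cv2.minAreaRect((xy*1000).astype(np.float32)); return np.round(c,1),np.round(s,1),round(a,1)
E
python3 - <<'E'
from h import *
ob={"top":{"tray":(315,206,353,256),"bin":(225,188,287,245),"fix":(378,196,430,262)},
    "scene":{"tray":(248,166,316,222),"bin":(316,98,402,178),"fix":(170,212,262,292)}}
for n in ob:
    f=np.load(f"pics/{n}0.npz");p=f["p"].astype(int);d=f["d"];W=cloud(n,f["p"],d)
    c=vision.get_calibration(n);R,_=cv2.Rodrigues(c["rvec"]);print(n,"cam",-R.T@c["tvec"])
    green=(p[...,1]>p[...,0]+25)&(p[...,1]>p[...,2]+15)
    for o,(a,b,e,g) in ob[n].items():
        m=np.zeros((400,640),bool);m[b:g,a:e]=True;m&=~green
        k,l,st,_=cv2.connectedComponentsWithStats(m.astype(np.uint8));i=1+st[1:,4].argmax();m=l==i
        z=W[...,2][m]
        print(o,m.sum(),"zpct",np.percentile(z,[1,10,50,90,99]).round(3))
        v,u=np.nonzero(m)
        print("  outline cast z=%s"%{'tray':.016,'bin':.07,'fix':.012}[o],rect(cast(n,np.c_[u,v],{'tray':.016,'bin':.07,'fix':.012}[o])))
        for lo,hi in {"tray":[(.045,.065)],"bin":[(.06,.08)],"fix":[(.026,.037),(.05,.1)]}[o]:
            s=m&(W[...,2]>lo)&(W[...,2]<hi)
            if s.sum()>3: print("  band",lo,hi,s.sum(),W[s].mean(0).round(4),rect(W[s][:,:2]))
E
```

```text
top cam [ 0.38760468 -0.0093007   1.73318989]
tray 1029 zpct [-0.007 -0.     0.007  0.022  0.061]
  outline cast z=0.016 (array([504.2, -27.9]), array([135. ,  96.4]), 2.4)
  band 0.045 0.065 67 [ 0.5055 -0.027   0.056 ] (array([503.9, -27. ]), array([61.7, 12. ]), 2.5)
bin 2257 zpct [-0.006 -0.001  0.005  0.062  0.075]
  outline cast z=0.07 (array([557.5, 244.6]), array([157.7, 175.4]), 2.0)
  band 0.06 0.08 228 [0.5603 0.2496 0.0685] (array([561.7, 247.5]), array([150.2, 168.3]), 1.8)
fix 1826 zpct [-0.001  0.007  0.014  0.033  0.084]
  outline cast z=0.012 (array([ 507.2, -275.8]), array([189.8, 141.4]), 11.1)
  band 0.026 0.037 296 [ 0.522  -0.2376  0.0316] (array([ 497.6, -271.3]), array([166.7, 127.3]), 11.2)
  band 0.05 0.1 51 [ 0.5936 -0.2959  0.0781] (array([ 595. , -297.7]), array([12.9, 39.6]), 12.7)
scene cam [ 0.95394443 -0.4029287   0.97080654]
tray 1363 zpct [-0.     0.002  0.012  0.041  0.057]
  outline cast z=0.016 (array([507.8, -28.5]), array([135.3,  96.7]), 2.5)
  band 0.045 0.065 118 [ 0.5076 -0.0263  0.0537] (array([506. , -25.8]), array([64.1, 13.1]), 0.6)
bin 3254 zpct [-0.001  0.002  0.019  0.064  0.071]
  outline cast z=0.07 (array([573.9, 228.6]), array([169.4, 209.6]), 1.8)
  band 0.06 0.08 456 [0.5646 0.2452 0.0663] (array([563.3, 249.4]), array([151.7, 171.2]), 1.4)
fix 3146 zpct [0.002 0.009 0.012 0.032 0.084]
  outline cast z=0.012 (array([ 499.6, -267.7]), array([188.6, 134.2]), 11.6)
  band 0.026 0.037 510 [ 0.5183 -0.2271  0.031 ] (array([ 520.7, -231.2]), array([106.1, 206.6]), 64.3)
  band 0.05 0.1 160 [ 0.599  -0.2968  0.0732] (array([ 596.3, -295.7]), array([13.4, 42.4]), 11.9)
```

```bash
cat >> h.py <<'E'
def go(x,y,z,yaw,ref=None):
    """shift in tool axes (mm) and roll from the current pose to TCP x,y,z,yaw"""
    s=telemetry.observe();t=s["tool_pos"];w=s["tool_rot"][2]
    d=np.array([x,y])-t[:2];c,n=np.cos(w),np.sin(w)
    print("dx,dy,dz,roll",np.round([1e3*(d[0]*c+d[1]*n),1e3*(d[0]*n-d[1]*c),1e3*(t[2]-z)],1),round((w-yaw+np.pi)%(2*np.pi)-np.pi,3),
      "| pos",t.round(4),s["tool_rot"].round(4),"F",s["contact_force"].round(1),"T",s["torque"].round(2),"open",round(s["opening"],4),"grip",round(s["grip_force"],1),"t",round(s["time"],2))
E
python3 -m crank '[[1,450,-295,0,0.377],[1,450,-295,0,0.377],[1,450,-295,0,0.377],[1,450,-295,0,0.377],[1,450,-295,0,0.377],[1,450,-295,0,0.377],[1,450,-295,0,0.377],[1,450,-295,0,0.377],[1,450,-295,0,0.377],[1,450,-295,0,0.377],[1,450,-295,0,0.377],[1,450,-295,0,0.377]]' 30
python3 -c "
from h import *
go(.505,-.0265,.201,.043)"
```

```text
time: 1.1
tool_pos: [0.4812, -0.0617, 0.4046]
tool_rot: [3.142, 0.0, 0.044]
contact_force: [0.1, -1.4, -0.8]
opening: 0.0915
grip_force: 0.0
dx,dy,dz,roll [ 25.4 -34.2 203.6] 0.001 | pos [ 0.4812 -0.0617  0.4046] [3.1415e+00 4.0000e-04 4.3900e-02] F [ 0.1 -1.4 -0.8] T [-0.    0.01 -0.03] open 0.0915 grip 0.0 t 1.1
```

```bash
python3 -m crank '[[0,25,-34,0,0],[0,25,-34,30,0],[0,25,-34,70,0],[0,25,-34,110,0],[0,25,-34,130,0],[0,25,-34,130,0],[0,25,-34,130,0],[0,25,-34,130,0],[0,25,-34,130,0]]'
python3 -c "
from h import *
go(.505,-.0265,.201,.043)
for n in('top','scene'):
    p,d=vision.read_camera(n);cv2.imwrite(f'pics/{n}1.png',p[:,:,::-1])
p=cv2.imread('pics/scene1.png')[100:300,180:400];cv2.imwrite('pics/s1.png',cv2.resize(p,None,fx=3,fy=3))
"
```

```text
time: 1.85
tool_pos: [0.5048, -0.029, 0.2766]
tool_rot: [3.141, -0.004, 0.044]
contact_force: [0.6, 0.3, 0.1]
opening: 0.046
grip_force: 0.0
dx,dy,dz,roll [ 0.3 -2.5 75.6] 0.001 | pos [ 0.5048 -0.029   0.2766] [ 3.1406 -0.0036  0.0436] F [0.6 0.3 0.1] T [ 0.06  0.   -0.01] open 0.046 grip 0.0 t 1.85
```

View pics/s1.png

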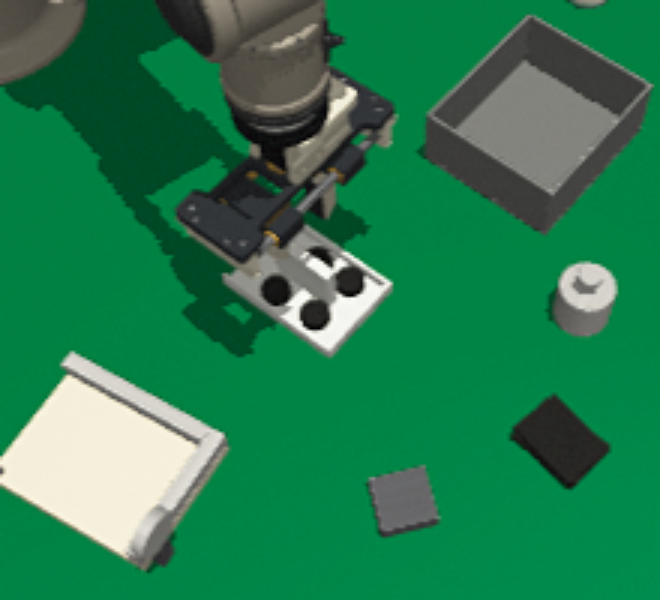

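The crop shows the fingers straddling the fin at about (310,260), with all four buttons on the tray. I'll lower, grip and lift.

```bash
python3 -m crank '[[0,0,-2,25,0],[0,0,-2,50,0],[0,0,-2,70,0],[0,0,-2,76,0],[0,0,-2,76,0],[-1,0,-2,76,0],[-1,0,-2,76,0],[-1,0,-2,76,0],[-1,0,-2,76,0],[-1,0,-2,76,0],[-1,0,-2,76,0],[-1,0,-2,76,0]]' 40
python3 -m crank '[[-1,0,0,0,0],[-1,0,0,-5,0],[-1,0,0,-15,0],[-1,0,0,-30,0],[-1,0,0,-50,0],[-1,0,0,-75,0],[-1,0,0,-100,0],[-1,0,0,-120,0],[-1,0,0,-130,0],[-1,0,0,-130,0],[-1,0,0,-130,0]]' 40
python3 - <<'E'
from h import *
# over bin: grasp x so that +x rim (bin x +73) is 55 mm ahead of the pivot, tray yaw = bin yaw .03
b=np.array([.5625,.2485]);u=np.array([np.cos(.03),np.sin(.03)])
go(*(b+.018*u),.330,.03)
p,d=vision.read_camera("scene");cv2.imwrite("pics/s2.png",cv2.resize(p[100:300,180:400,::-1],None,fx=3,fy=3))
W=cloud("scene",p,d);m=(abs(W[...,0]-.505)<.09)&(abs(W[...,1]+.027)<.07)&(W[...,2]>.05)&(W[...,2]<.165)&(p.min(-1)>130)
A=W[m];print(m.sum(),A.mean(0))
E
```

```text
time: 2.95
tool_pos: [0.5041, -0.0268, 0.1992]
tool_rot: [3.141, -0.001, 0.044]
contact_force: [-0.7, -0.3, 5.3]
opening: 0.0118
grip_force: 40.0
time: 3.87
tool_pos: [0.5037, -0.0267, 0.3284]
tool_rot: [3.142, 0.0, 0.044]
contact_force: [-0.1, -0.3, -4.8]
opening: 0.0118
grip_force: 40.0
dx,dy,dz,roll [  88.8 -272.1   -1.6] 0.014 | pos [ 0.5037 -0.0267  0.3284] [3.1416e+00 3.0000e-04 4.3800e-02] F [-0.1 -0.3 -4.8] T [ 0.02  0.07 -0.01] open 0.0118 grip 40.0 t 3.87
471 [ 0.5408077  -0.02600321  0.13714249]
```

View pics/s2.png

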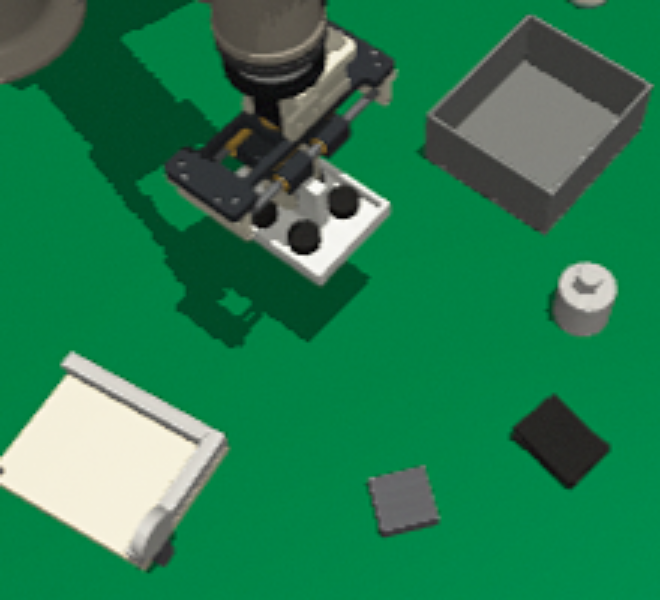

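The tray is lifted level and carries the buttons. Next I carry it to the bin.

```bash
python3 -m crank '[[-1,3,-8,0,0.014],[-1,10,-26,0,0.014],[-1,20,-55,0,0.014],[-1,31,-88,0,0.014],[-1,42,-125,0,0.014],[-1,53,-163,0,0.014],[-1,64,-198,0,0.014],[-1,74,-228,0,0.014],[-1,82,-252,0,0.014],[-1,87,-266,0,0.014],[-1,89,-272,0,0.014],[-1,89,-272,0,0.014]]' 40
python3 -c "
from h import *
b=np.array([.5625,.2485]);u=np.array([np.cos(.03),np.sin(.03)])
go(*(b+.018*u),.272,.03)"
```

```text
time: 4.92
tool_pos: [0.5807, 0.25, 0.3265]
tool_rot: [3.141, 0.003, 0.032]
contact_force: [-0.5, -0.4, -4.0]
opening: 0.0118
grip_force: 40.0
dx,dy,dz,roll [-0.3  0.9 54.5] 0.002 | pos [0.5807 0.25   0.3265] [3.1408 0.0033 0.0316] F [-0.5 -0.4 -4. ] T [ 0.04  0.06 -0.01] open 0.0118 grip 40.0 t 4.92
```

```bash
python3 -m crank '[[-1,0,0,20,0],[-1,0,0,40,0],[-1,0,0,52,0],[-1,0,0,58,0],[-1,0,0,62,0],[-1,0,0,65,0],[-1,0,0,68,0],[-1,0,0,70,0],[-1,0,0,70,0]]' 20
python3 - <<'E'
from h import *
go(.5805,.249,.272,.03)
for n in("scene","top"):
    p,d=vision.read_camera(n)
    if n=="scene":cv2.imwrite("pics/s3.png",cv2.resize(p[60:220,280:440,::-1],None,fx=3.5,fy=3.5))
E
```

```text
time: 5.67
tool_pos: [0.5803, 0.2481, 0.2599]
tool_rot: [3.141, 0.001, 0.029]
contact_force: [-4.8, -1.1, 1.9]
opening: 0.012
grip_force: 20.0
dx,dy,dz,roll [  0.2  -0.9 -12.1] -0.001 | pos [0.5803 0.2481 0.2599] [3.1412e+00 1.5000e-03 2.9100e-02] F [-4.8 -1.1  1.9] T [-0.12  0.62 -0.03] open 0.012 grip 20.0 t 5.67
```

View pics/s3.png

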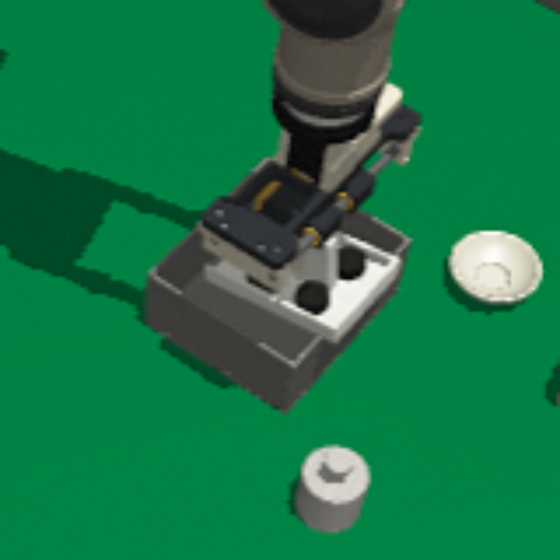

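The tray is tilting in the grip, with its closed end on the +x rim at about (365,320) and its open end going down into the bin. I keep lowering.

```bash
python3 -m crank '[[-1,0,0,3,0],[-1,0,0,6,0],[-1,0,0,9,0],[-1,0,0,12,0],[-1,0,0,15,0],[-1,0,0,18,0],[-1,0,0,18,0]]' 20
cat > tilt.py <<'E'
from h import *
import sys
tg=sys.argv[1]
s=telemetry.observe();t=s["tool_pos"];w=s["tool_rot"][2];c,n=np.cos(w),np.sin(w)
go(*t,w)
for cam in("scene","top"):
    p,d=vision.read_camera(cam)
    if cam=="scene":cv2.imwrite(f"pics/{tg}.png",cv2.resize(p[60:220,280:440,::-1],None,fx=3.5,fy=3.5))
    W=cloud(cam,p,d)-[t[0],t[1],0];X=W[...,0]*c+W[...,1]*n;Y=-W[...,0]*n+W[...,1]*c
    # bright (aluminium) pixels outside gripper, right/left lanes
    m=(p.min(-1)>110)&(np.ptp(p.astype(int),axis=-1)<25)&(abs(Y)<.05)&(X>.015)&(X<.08)&(W[...,2]>.02)&(W[...,2]<.16)&(d>0)
    if m.sum()>20:
        # floor: robust line fit z(x)
        l=cv2.fitLine(np.c_[X[m],W[...,2][m]].astype(np.float32),cv2.DIST_HUBER,0,.002,.001).ravel()
        print(cam,m.sum(),"tilt deg",round(np.degrees(np.arctan2(l[1],l[0])),1),"at",l[2:].round(4))
E
python3 tilt.py s4
```

```text
time: 6.35
tool_pos: [0.5798, 0.2483, 0.2409]
tool_rot: [3.141, 0.004, 0.029]
contact_force: [-9.1, -1.3, 1.5]
opening: 0.0117
grip_force: 20.0
dx,dy,dz,roll [0. 0. 0.] 0.0 | pos [0.5798 0.2483 0.2409] [3.1408 0.0039 0.0294] F [-9.1 -1.3  1.5] T [-0.11  1.23 -0.03] open 0.0117 grip 20.0 t 6.35
scene 381 tilt deg 25.1 at [0.0557 0.0825]
top 38 tilt deg 40.1 at [0.052  0.0818]
```

```bash
python3 -m crank '[[-1,0,0,-12,0],[-1,0,0,-25,0],[-1,-12,0,-28,0],[-1,-32,0,-28,0],[-1,-46,0,-28,0],[-1,-55,0,-28,0],[-1,-60,0,-30,0],[-1,-65,0,-32,0],[-1,-70,0,-34,0],[-1,-75,0,-35,0],[-1,-79,0,-36,0],[-1,-79,0,-36,0]]' 20
python3 tilt.py s5
```

```text
time: 7.45
tool_pos: [0.5039, 0.2463, 0.2797]
tool_rot: [-3.14, -0.01, 0.029]
contact_force: [5.2, 0.3, -1.5]
opening: 0.0116
grip_force: 20.0
dx,dy,dz,roll [0. 0. 0.] 0.0 | pos [0.5039 0.2463 0.2797] [-3.1397 -0.0101  0.0293] F [ 5.2  0.3 -1.5] T [ 0.09 -0.98 -0.02] open 0.0116 grip 20.0 t 7.45
scene 385 tilt deg 52.4 at [0.043  0.1257]
top 28 tilt deg 57.6 at [0.0649 0.1479]
```

View pics/s5.png

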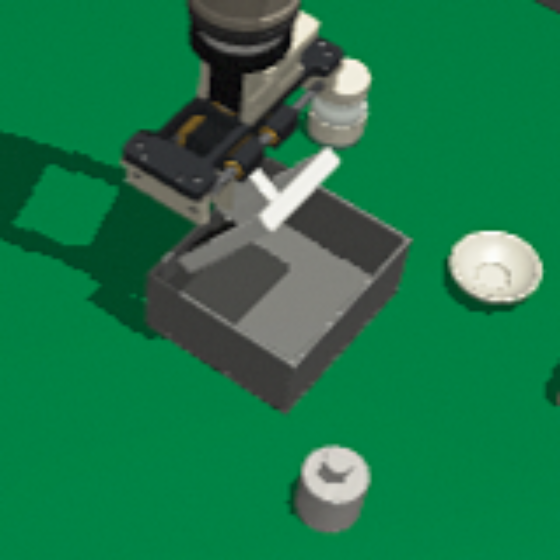

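The tray now tilts about 50°, with its open edge at the −x wall near (175,265). I back off so the buttons can drop.

```bash
python3 -m crank '[[-1,10,0,0,0],[-1,25,0,0,0],[-1,38,0,0,0],[-1,40,0,0,0],[-1,40,0,0,0],[-1,40,0,0,0],[-1,40,0,0,0],[-1,40,0,0,0],[-1,40,0,0,0],[-1,40,0,0,0],[-1,40,0,0,0],[-1,40,0,0,0]]' 40
python3 tilt.py s6
```

```text
time: 8.55
tool_pos: [0.5419, 0.2477, 0.2767]
tool_rot: [3.142, -0.0, 0.03]
contact_force: [0.7, -0.5, -2.9]
opening: 0.0119
grip_force: 40.0
dx,dy,dz,roll [0. 0. 0.] 0.0 | pos [0.5419 0.2477 0.2767] [ 3.1415 -0.      0.0299] F [ 0.7 -0.5 -2.9] T [0.03 0.1  0.  ] open 0.0119 grip 40.0 t 8.55
scene 428 tilt deg 53.2 at [0.0449 0.1262]
top 29 tilt deg 56.3 at [0.0567 0.1399]
```

View pics/s6.png

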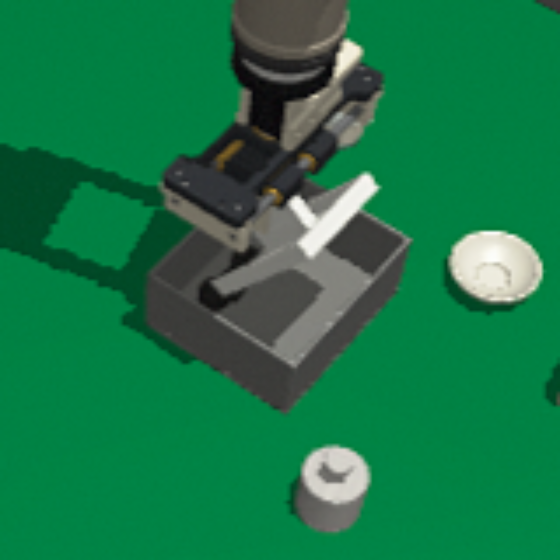

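```bash
python3 -m crank '[[-1,0,0,-15,0],[-1,0,0,-35,0],[-1,0,0,-55,0],[-1,0,0,-75,0],[-1,0,0,-85,0],[-1,0,0,-85,0],[-1,0,0,-85,0],[-1,0,0,-85,0]]' 40
python3 tilt.py s7
```

```text
time: 9.32
tool_pos: [0.5417, 0.2476, 0.3602]
tool_rot: [3.141, 0.002, 0.03]
contact_force: [-0.2, 0.1, -3.8]
opening: 0.0119
grip_force: 40.0
dx,dy,dz,roll [0. 0. 0.] 0.0 | pos [0.5417 0.2476 0.3602] [3.1408e+00 2.4000e-03 2.9800e-02] F [-0.2  0.1 -3.8] T [0.08 0.07 0.01] open 0.0119 grip 40.0 t 9.32
```

View pics/s7.png

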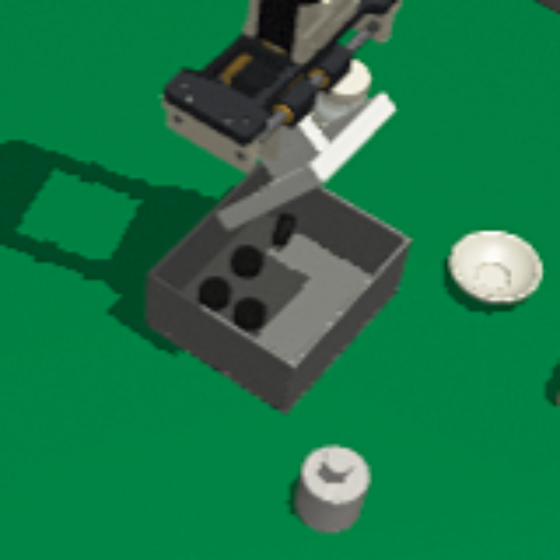

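All four buttons lie in the bin: (247,262), (214,293), (248,313) and one on edge at (285,230). I now level the tray by levering its open end on the −x rim.

```bash
python3 -m crank '[[-1,-20,0,0,0],[-1,-45,0,20,0],[-1,-54,0,45,0],[-1,-54,0,60,0],[-1,-54,0,66,0],[-1,-47,0,68,0],[-1,-40,0,69,0],[-1,-34,0,72,0],[-1,-28,0,75,0],[-1,-23,0,78,0],[-1,-18,0,82,0],[-1,-18,0,82,0]]' 20
python3 tilt.py s8
```

```text
time: 10.42
tool_pos: [0.5259, 0.247, 0.28]
tool_rot: [-3.141, -0.004, 0.029]
contact_force: [0.8, 0.1, -1.3]
opening: 0.0122
grip_force: 20.0
dx,dy,dz,roll [0. 0. 0.] 0.0 | pos [0.5259 0.247  0.28  ] [-3.1409 -0.0041  0.029 ] F [ 0.8  0.1 -1.3] T [0.03 0.05 0.01] open 0.0122 grip 20.0 t 10.42
scene 538 tilt deg 22.8 at [0.0494 0.1057]
top 77 tilt deg 19.8 at [0.0463 0.104 ]
```

View pics/s8.png

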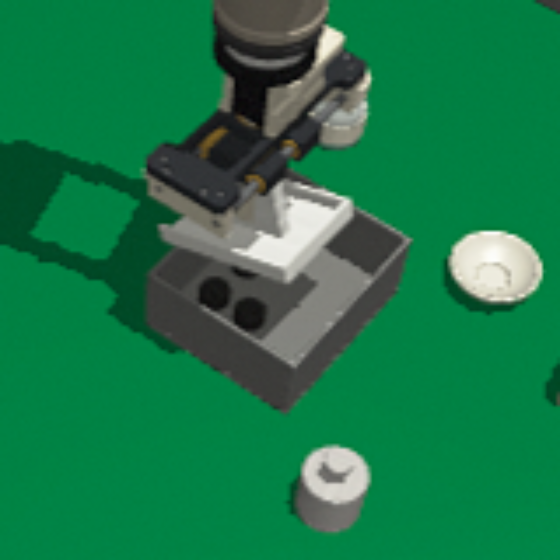

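The tray is down to about 20° of tilt on the −x rim. I keep going.

```bash
python3 -m crank '[[-1,3,0,4,0],[-1,5,0,8,0],[-1,6,0,11,0],[-1,6,0,13,0],[-1,6,0,14,0],[-1,6,0,14,0]]' 20
python3 tilt.py s9
```

```text
time: 11.02
tool_pos: [0.5317, 0.2476, 0.2674]
tool_rot: [-3.14, -0.007, 0.03]
contact_force: [4.6, -0.6, 5.2]
opening: 0.0117
grip_force: 20.0
dx,dy,dz,roll [0. 0. 0.] 0.0 | pos [0.5317 0.2476 0.2674] [-3.1401 -0.0072  0.0298] F [ 4.6 -0.6  5.2] T [-0.07 -0.4   0.02] open 0.0117 grip 20.0 t 11.02
scene 533 tilt deg 2.8 at [0.0486 0.0829]
top 68 tilt deg 5.0 at [0.047  0.0825]
```

```bash
python3 -m crank '[[-1,0,0,-20,0],[-1,0,0,-50,0],[-1,-5,20,-62,-0.02],[-1,-9,55,-62,-0.05],[-1,-14,95,-62,-0.1],[-1,-18,135,-62,-0.165],[-1,-22,175,-62,-0.165],[-1,-26,215,-62,-0.165],[-1,-30,255,-62,-0.165],[-1,-35,295,-62,-0.165],[-1,-39,330,-62,-0.165],[-1,-43,355,-62,-0.165]]' 40
python3 -c "
from h import *
go(.490,-.281,.330,.195)"
```

```text
time: 12.12
tool_pos: [0.4971, -0.1115, 0.3272]
tool_rot: [3.141, 0.0, 0.193]
contact_force: [-0.7, -0.2, -3.2]
opening: 0.012
grip_force: 40.0
dx,dy,dz,roll [-39.6 165.   -2.8] -0.002 | pos [ 0.4971 -0.1115  0.3272] [3.1412e+00 2.0000e-04 1.9330e-01] F [-0.7 -0.2 -3.2] T [-0.03 -0.02 -0.03] open 0.012 grip 40.0 t 12.12
```

```bash
python3 -m crank '[[-1,-5,20,0,0],[-1,-15,55,0,0],[-1,-25,95,0,0],[-1,-33,130,0,0],[-1,-38,155,0,0],[-1,-40,165,0,0],[-1,-40,165,0,0],[-1,-40,165,0,0]]' 40
python3 - <<'E'
from h import *
go(.490,-.281,.218,.195)
s=telemetry.observe();t=s["tool_pos"];w=s["tool_rot"][2];c,n=np.cos(w),np.sin(w)
for cam in("scene","top"):
    p,d=vision.read_camera(cam);W=cloud(cam,p,d)
    if cam=="scene":cv2.imwrite("pics/s10.png",cv2.resize(p[160:320,130:300,::-1],None,fx=3.5,fy=3.5))
    D=W-[t[0],t[1],0];X=D[...,0]*c+D[...,1]*n;Y=-D[...,0]*n+D[...,1]*c
    m=(abs(Y)<.06)&(X>.03)&(X<.09)&(W[...,2]>.115)&(W[...,2]<.165)&(p.min(-1)>110)
    if m.sum()>10:
        x=X[m];y=Y[m];z=W[...,2][m]
        A=np.c_[x,y,np.ones_like(x)];print(cam,m.sum(),"x",np.percentile(x,[1,50,99]).round(4),"y",np.percentile(y,[1,99]).round(4),"z",np.percentile(z,[1,50,99]).round(4))
        f=z<np.percentile(z,40)+.003
        print(" floor slope",np.linalg.lstsq(A[f],z[f],rcond=None)[0].round(3))
        e=x>np.percentile(x,97);print(" end edge",rect(np.c_[x,y]))
E
```

```text
time: 12.78
tool_pos: [0.4902, -0.2781, 0.327]
tool_rot: [-3.14, 0.001, 0.194]
contact_force: [-0.3, 0.0, -3.0]
opening: 0.0119
grip_force: 40.0
dx,dy,dz,roll [ -0.7   2.8 109. ] -0.001 | pos [ 0.4902 -0.2781  0.327 ] [-3.1399e+00  7.0000e-04  1.9400e-01] F [-0.3  0.  -3. ] T [0.04 0.02 0.03] open 0.0119 grip 40.0 t 12.78
scene 653 x [0.0304 0.0486 0.0673] y [-0.0436  0.0477] z [0.1356 0.1401 0.1572]
 floor slope [0.041 0.006 0.137]
 end edge (array([48.8,  2.4]), array([93.3, 37.5]), 89.7)
top 97 x [0.0361 0.0531 0.0645] y [0.0062 0.0475] z [0.1323 0.1415 0.1559]
 floor slope [ 0.095 -0.022  0.134]
 end edge (array([50. , 26.5]), array([28.9, 42.9]), 0.8)
```

View pics/s10.png

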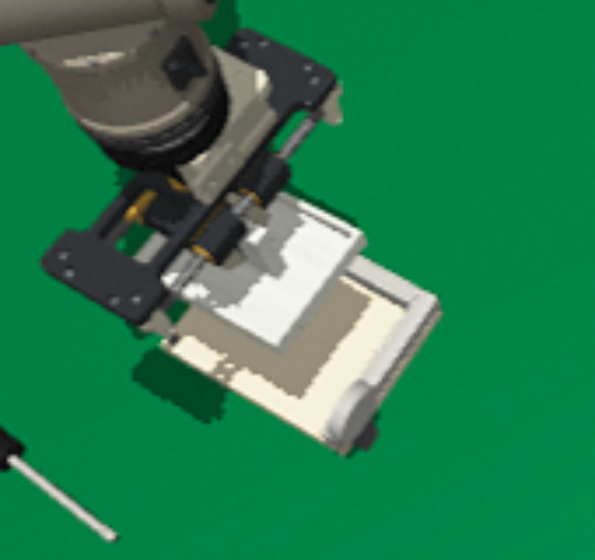

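The tray hovers almost level over the plate. Its end edge is at about (365,240)–(280,345), clear of the end stop at (395,330). I lower it.

```bash
python3 -m crank '[[-1,0,3,20,0],[-1,0,3,45,0],[-1,0,3,70,0],[-1,0,3,90,0],[-1,0,3,102,0],[-1,0,3,108,0],[-1,0,3,112,0],[-1,0,3,115,0],[-1,0,3,117,0],[-1,0,3,117,0]]' 40
python3 -c "
from h import *
go(.490,-.281,.205,.195)"
```

```text
time: 13.72
tool_pos: [0.4911, -0.2812, 0.2112]
tool_rot: [3.141, -0.001, 0.195]
contact_force: [0.7, 0.3, -3.8]
opening: 0.0118
grip_force: 40.0
dx,dy,dz,roll [-1.  -0.4  6.2] 0.0 | pos [ 0.4911 -0.2812  0.2112] [ 3.1409e+00 -6.0000e-04  1.9510e-01] F [ 0.7  0.3 -3.8] T [-0.02 -0.01  0.02] open 0.0118 grip 40.0 t 13.72
```

```bash
python3 -m crank '[[-1,0,0,2,0],[-1,0,0,4,0],[-1,0,0,5,0],[-1,0,0,5,0]]' 25
python3 -m crank '[[-1,0,0,1,0],[-1,0,0,2,0],[-1,0,0,2,0]]' 25
python3 -m crank '[[-1,0,0,1,0],[-1,0,0,2,0],[-1,0,0,2,0]]' 25
```

```text
time: 14.05
tool_pos: [0.4918, -0.2817, 0.207]
tool_rot: [3.139, -0.003, 0.195]
contact_force: [3.8, 1.7, 4.4]
opening: 0.0119
grip_force: 25.0
time: 14.3
tool_pos: [0.4918, -0.2818, 0.2061]
tool_rot: [3.138, -0.003, 0.194]
contact_force: [2.9, 1.9, 13.7]
opening: 0.0121
grip_force: 25.0
time: 14.55
tool_pos: [0.4917, -0.2817, 0.2059]
tool_rot: [3.138, -0.004, 0.195]
contact_force: [-3.5, 4.5, 28.8]
opening: 0.0117
grip_force: 25.0
```

```bash
python3 -m crank '[[-0.5,0,0,-4,0],[-0.5,0,0,-5,0],[-0.5,0,0,-5,0],[-0.5,0,0,-5,0]]' 25
python3 -m crank '[[-1,0,0,0,0],[-1,0,0,0,0],[-1,0,0,0,0],[-1,0,0,0,0],[-1,0,0,0,0],[-1,0,0,0,0]]' 40
python3 - <<'E'
from h import *
go(.4995,-.268,.205,.195)
s=telemetry.observe();t=s["tool_pos"]
for cam in("scene","top"):
    p,d=vision.read_camera(cam);W=cloud(cam,p,d)
    if cam=="scene":cv2.imwrite("pics/s11.png",cv2.resize(p[160:320,130:300,::-1],None,fx=3.5,fy=3.5))
    D=W-[t[0],t[1],0];w=.195;c,n=np.cos(w),np.sin(w);X=D[...,0]*c+D[...,1]*n;Y=-D[...,0]*n+D[...,1]*c
    for nm,lo,hi,xr in(("wall",.0245,.0305,(.05,.07)),("floor",.0,.02,(.035,.055))):
        m=(abs(Y)<.04)&(X>xr[0])&(X<xr[1])&(W[...,2]>lo)&(W[...,2]<hi)
        if m.sum()>8:print(cam,nm,m.sum(),"X",np.percentile(X[m],[2,50,98]).round(4),"slope z/x,z/y",np.linalg.lstsq(np.c_[X[m],Y[m],np.ones(m.sum())],W[...,2][m],rcond=None)[0].round(3))
E
```

```text
time: 14.88
tool_pos: [0.4907, -0.2814, 0.2063]
tool_rot: [-3.141, 0.001, 0.195]
contact_force: [0.4, -0.4, -0.2]
opening: 0.0228
grip_force: 0.0
time: 15.38
tool_pos: [0.4907, -0.2812, 0.2063]
tool_rot: [-3.141, 0.001, 0.195]
contact_force: [0.7, -0.1, -2.3]
opening: 0.0118
grip_force: 40.0
dx,dy,dz,roll [ 11.2 -11.3   1.3] -0.0 | pos [ 0.4907 -0.2812  0.2063] [-3.1407e+00  8.0000e-04  1.9480e-01] F [ 0.7 -0.1 -2.3] T [-0.01  0.08  0.03] open 0.0118 grip 40.0 t 15.38
scene wall 62 X [0.0617 0.0645 0.0667] slope z/x,z/y [ 0.049 -0.004  0.024]
scene floor 218 X [0.0355 0.0447 0.0547] slope z/x,z/y [ 0.007 -0.004  0.015]
top wall 9 X [0.0555 0.0619 0.0646] slope z/x,z/y [ 0.243 -0.025  0.012]
top floor 26 X [0.0364 0.046  0.0546] slope z/x,z/y [-0.093 -0.049  0.02 ]
```

The tray lies flat and is regripped. Now I push it home, x first.

```bash
cat > f.py <<'E'
from h import *
s=telemetry.observe();w=s["tool_rot"][2];F=s["contact_force"];c,n=np.cos(w),np.sin(w)
print("tool Fx,Fy",round(F[0]*c+F[1]*n,1),round(F[0]*n-F[1]*c,1),"Fz",round(F[2],1),"Tz",round(s["torque"][2],2));go(.4995,-.268,.205,.195)
E
python3 -m crank '[[-1,3,0,0,0],[-1,6,0,0,0],[-1,9,0,0,0],[-1,11,0,0,0],[-1,12,0,0,0],[-1,12,0,0,0]]' 40; python3 f.py
```

```text
time: 15.98
tool_pos: [0.502, -0.2792, 0.2067]
tool_rot: [-3.141, 0.003, 0.195]
contact_force: [-6.8, -2.6, -0.2]
opening: 0.012
grip_force: 40.0
tool Fx,Fy -7.2 1.2 Fz -0.2 Tz 0.01
dx,dy,dz,roll [ -0.3 -11.5   1.7] 0.0 | pos [ 0.502  -0.2792  0.2067] [-3.1411e+00  2.8000e-03  1.9550e-01] F [-6.8 -2.6 -0.2] T [-0.34  0.95  0.01] open 0.012 grip 40.0 t 15.98
```

```bash
python3 -m crank '[[-1,0,-3,0,0],[-1,0,-6,0,0],[-1,0,-8,0,0],[-1,0,-10,0,0],[-1,0,-11,0,0],[-1,0,-11,0,0]]' 40; python3 f.py
```

```text
time: 16.48
tool_pos: [0.4999, -0.2686, 0.2065]
tool_rot: [3.141, 0.003, 0.195]
contact_force: [-4.3, -3.1, -2.8]
opening: 0.0117
grip_force: 40.0
tool Fx,Fy -4.8 2.2 Fz -2.8 Tz -0.0
dx,dy,dz,roll [-0.2 -0.7  1.5] 0.0 | pos [ 0.4999 -0.2686  0.2065] [3.1415e+00 2.5000e-03 1.9540e-01] F [-4.3 -3.1 -2.8] T [-0.61  0.94 -0.  ] open 0.0117 grip 40.0 t 16.48
```

```bash
python3 -m crank '[[-1,0.5,-1,0,0],[-1,0.5,-2,0,0],[-1,0.5,-2,0,0]]' 40; python3 f.py
python3 -m crank '[[-1,0.5,-1,0,0],[-1,0.5,-1.5,0,0],[-1,0.5,-1.5,0,0]]' 40; python3 f.py
```

```text
time: 16.73
tool_pos: [0.4999, -0.268, 0.2066]
tool_rot: [3.138, 0.003, 0.196]
contact_force: [-6.6, -9.4, -4.6]
opening: 0.0119
grip_force: 40.0
tool Fx,Fy -8.4 8.0 Fz -4.6 Tz -0.0
dx,dy,dz,roll [-0.3 -0.   1.6] 0.001 | pos [ 0.4999 -0.268   0.2066] [3.1385e+00 2.7000e-03 1.9570e-01] F [-6.6 -9.4 -4.6] T [-1.89  1.38 -0.  ] open 0.0119 grip 40.0 t 16.73
time: 16.98
tool_pos: [0.4998, -0.2676, 0.2067]
tool_rot: [3.136, 0.003, 0.196]
contact_force: [-8.8, -16.5, -5.1]
opening: 0.0113
grip_force: 40.0
tool Fx,Fy -11.9 14.5 Fz -5.1 Tz 0.05
dx,dy,dz,roll [-0.4  0.3  1.7] 0.001 | pos [ 0.4998 -0.2676  0.2067] [3.1364e+00 3.0000e-03 1.9560e-01] F [ -8.8 -16.5  -5.1] T [-2.86  1.67  0.05] open 0.0113 grip 40.0 t 16.98
```

```bash
python3 -m crank '[[-1,0,0.2,0.7,0],[-1,0,0.4,1.5,0],[-1,0,0.4,1.5,0],[-1,0,0.4,1.5,0]]' 40; python3 f.py
python3 - <<'E'
from h import *
s=telemetry.observe();t=s["tool_pos"]
for cam in("scene","top"):
    p,d=vision.read_camera(cam);W=cloud(cam,p,d)
    if cam=="scene":cv2.imwrite("pics/s12.png",cv2.resize(p[160:320,130:300,::-1],None,fx=3.5,fy=3.5))
    D=W-[t[0],t[1],0];w=.195;c,n=np.cos(w),np.sin(w);X=D[...,0]*c+D[...,1]*n;Y=-D[...,0]*n+D[...,1]*c
    for nm,lo,hi,xr in(("wall",.0245,.0295,(.05,.07)),("floor",.0,.022,(.034,.056)),("stop",.0305,.035,(.055,.085))):
        m=(abs(Y)<.04)&(X>xr[0])&(X<xr[1])&(W[...,2]>lo)&(W[...,2]<hi)
        if m.sum()>8:print(cam,nm,m.sum(),"X",np.percentile(X[m],[2,50,98]).round(4),"slope z/x,z/y",np.linalg.lstsq(np.c_[X[m],Y[m],np.ones(m.sum())],W[...,2][m],rcond=None)[0].round(3))
E
```

```text
time: 17.32
tool_pos: [0.4998, -0.2677, 0.2065]
tool_rot: [3.137, 0.003, 0.195]
contact_force: [-13.5, -13.2, 6.5]
opening: 0.012
grip_force: 40.0
tool Fx,Fy -15.8 10.4 Fz 6.5 Tz 0.0
dx,dy,dz,roll [-0.3  0.2  1.5] 0.0 | pos [ 0.4998 -0.2677  0.2065] [3.1368e+00 2.7000e-03 1.9520e-01] F [-13.5 -13.2   6.5] T [-2.08  1.9   0.  ] open 0.012 grip 40.0 t 17.32
scene wall 29 X [0.0614 0.0632 0.0687] slope z/x,z/y [0.357 0.007 0.005]
scene floor 244 X [0.0345 0.0447 0.0556] slope z/x,z/y [ 0.005 -0.01   0.015]
scene stop 82 X [0.0665 0.0736 0.0807] slope z/x,z/y [-0.01   0.001  0.033]
top floor 30 X [0.0357 0.0487 0.0558] slope z/x,z/y [-0.071  0.035  0.018]
top stop 26 X [0.062  0.0709 0.079 ] slope z/x,z/y [0.049 0.033 0.028]
```

View pics/s12.png

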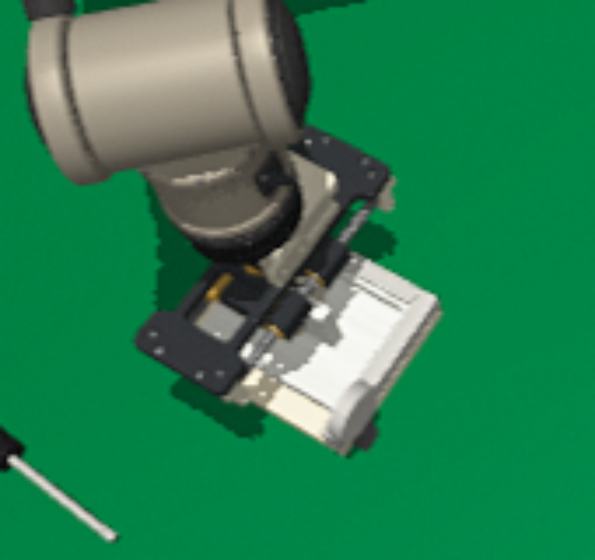

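The tray sits flush in the corner at about (430,300), parallel to both stops and flat to 0.01 rad. I trim the push, then check the bin.

```bash
python3 -m crank '[[-1,-0.2,-0.3,-0.5,0],[-1,-0.2,-0.3,-0.5,0],[-1,-0.2,-0.3,-0.5,0],[-1,-0.2,-0.3,-0.5,0],[-1,-0.2,-0.3,-0.5,0],[-1,-0.2,-0.3,-0.5,0]]' 40; python3 f.py
python3 - <<'E'
from h import *
for n in("top","scene"):
    p,d=vision.read_camera(n);W=cloud(n,p,d)
    D=W-[.5625,.2485,0]
    m=(abs(D[...,0])<.073)&(abs(D[...,1])<.083)&(W[...,2]<.06)&(p.max(-1)<45)
    k,l,st,ce=cv2.connectedComponentsWithStats(m.astype(np.uint8))
    print(n,[(st[i,4],W[l==i].mean(0).round(3).tolist()) for i in range(1,k) if st[i,4]>12])
E
```

```text
time: 17.92
tool_pos: [0.4997, -0.2676, 0.2065]
tool_rot: [3.136, 0.002, 0.195]
contact_force: [-10.3, -15.1, 0.8]
opening: 0.012
grip_force: 40.0
tool Fx,Fy -13.0 12.8 Fz 0.8 Tz 0.01
dx,dy,dz,roll [-0.3  0.3  1.5] 0.0 | pos [ 0.4997 -0.2676  0.2065] [3.1363e+00 2.4000e-03 1.9540e-01] F [-10.3 -15.1   0.8] T [-2.43  1.68  0.01] open 0.012 grip 40.0 t 17.92
top [(np.int32(24), [0.634, 0.248, 0.012]), (np.int32(113), [0.569, 0.32, 0.03]), (np.int32(30), [0.553, 0.221, 0.016]), (np.int32(32), [0.517, 0.219, 0.017]), (np.int32(31), [0.516, 0.264, 0.017])]
scene [(np.int32(41), [0.527, 0.307, 0.026]), (np.int32(57), [0.52, 0.263, 0.014]), (np.int32(57), [0.521, 0.218, 0.014]), (np.int32(57), [0.558, 0.22, 0.014])]
```

```bash
python3 -c "
from cell import ticket
print(ticket.hand_in())"; python3 f.py
```

```text
the job is handed in; nothing more can be done
None
the job is handed in; nothing more can be done
```

I handed the job in at about 18 s: all four buttons are in the bin, and the empty tray is held flat in the corner, pushed at about 13 N towards each stop. I never checked the bystanders' final positions, and `hand_in` returned no verdict.

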